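# Hang up the glue pot by its bail

## Task

Take the empty copper glue pot out of its warmer and hang it to drain on the snap hook of the iron stand: first swing its folded-down bail upright while the pot still sits in the warmer, then lift the pot out by the bail, press the bail down past the hook's sprung keeper and keep hold until the keeper has snapped shut and the hook carries the pot. Keep the pot upright and work gently, by feel, without jamming the pot, straining the hook or disturbing the other things on the bench, and leave the pot hanging free and quiet.

Things in the scene. Friction and masses are not known exactly. Their poses are not given: they have to be found in the camera images.
- warmer: Green cylindrical electric glue warmer with a black thermostat box on its front, fixed to the bench. Origin: centre of its underside, z up, front (thermostat) along its -x. 136 mm diameter (its knob reaches 90 mm from the axis), top deck 75 mm above the bench; round well of 47 mm radius, its floor 25 mm above the bench.
- pot: Empty copper glue pot, 88 mm diameter, 95 mm tall, 0.25 to 0.4 kg, standing loose in the warmer's well with about 3 mm radial play, its rim 45 mm above the deck. Origin: centre of its underside, z up. The bail's pivot axis runs along the pot's y axis, 87 mm above the origin; the bail starts folded down towards the pot's -x side.
- pot_pivot (a point): Middle of the bail's pivot axis, on the pot's axis 87 mm above the pot's underside.
- bail (a joint): Angle of the pot's wire bail in rad: 0 = folded level, pointing along the pot's -x; 1.57 = upright; 3.1 = folded over to +x. Steel wire, 4 mm thick; its pivots are stiff enough that it stays where it is left. Its straight top bar lies parallel to the pot's y axis, 106 mm from the pivot axis, with two black sleeves to hold it by and a nib between them.
- sleeve_left (a point): Centre of the black sleeve (9 mm diameter, 26 mm long) on the +y half of the bail's top bar, 28 mm from the bar's middle along the pot's y; a place to pinch the bail.
- sleeve_right (a point): Centre of the black sleeve (9 mm diameter, 26 mm long) on the -y half of the bail's top bar, 28 mm from the bar's middle along the pot's y; a place to pinch the bail.
- bail_nib (a point): Peak (wire centre) of the nib, a bend in the bare wire at the middle of the bail's top bar, 20 mm wide and 6 mm high, that is meant to ride on the hook; 112 mm from the pivot axis. Held by one sleeve the pot hangs a little askew; let go so, it rocks on the hook for some seconds.
- stand: Black iron stand fixed to the bench: base plate 150 x 100 x 12 mm, 16 mm post 310 mm tall. Origin: under the post's axis at bench level, z up. From a clamped collar an arm goes out along the stand's -x and ends in an upward-open U-shaped snap hook of 8 mm steel bar, lying in the stand's xz plane, so that a bail hung in it lies along the stand's y. Rigid: it yields hardly at all.
- hook_plumb (a point): Point on the bench straight below the centre of the hook's seat, 115 mm from the post. The collar may be clamped at any height, which is not measured: a seated wire's centre lies 230 to 265 mm above the bench. The hook's lip and arm reach 35 mm above a seated wire's centre, its bend 10 mm below; its mouth is 26 mm wide.
- keeper (a joint): Angle in rad of the brass sprung keeper closing the hook's mouth: a 26 mm tongue hinged on the arm side, about 29 mm above a seated wire, reaching to the lip. 0 = shut; it opens downwards to 1.35. Pressed mid-mouth it needs 8 to 14 N, pot's weight included, and lets the wire by some 22 mm down and snaps shut above it; 5 to 8 mm remain to the seat.
- countersink: Steel countersink bit lying on the bench, 50 mm long. Leave alone.
- fingerboard: Dark wenge fingerboard, 235 x 48 x 6 mm, lying on the bench. Leave alone.
- pickguard: Tortoise-coloured flat pickguard, about 130 x 68 x 4 mm, lying on the bench. Leave alone.
- dividers: Brass dividers, 160 mm long, lying on the bench. Leave alone.
- caul: Pale pine caul, 90 x 30 x 18 mm, lying on the bench. Leave alone.
- glue_brush: Flat glue brush, 190 mm long, lying on the bench. Leave alone.
- spool_clamp: Spool clamp: two wooden discs of 36 mm diameter on a steel screw, 94 mm tall, standing on the bench. Leave alone.

How it is judged (in metres and radians):
On the way, in this order (a step that is already met when the one before it is completed fails the run):
1. the bail stands upright (within 0.3 rad) while the pot still sits down in the warmer's well (value of joint bail between 1.27 and 1.87 rad and z of pot in the frame of warmer below 0.035 m), for 0.2 s.
2. the pot hangs from the fingers by its bail, lifted clear of the warmer (z of pot in the frame of warmer above 0.08 m and contact force between pot and the fingers above 1 N and contact force between pot and warmer below 0.1 N), for 0.1 s.
3. the bail, held in the fingers, presses the keeper open (past 0.5 rad) (value of joint keeper above 0.5 rad and contact force between pot and the fingers above 1 N and horizontal distance between bail_nib and hook_plumb below 0.02 m), for 0.02 s.
4. still held, the bail rests in the hook below the shut keeper and the hook carries the pot (value of joint keeper below 0.08 rad and contact force between pot and the fingers above 0.5 N and contact force between pot and stand above 1.5 N), for 0.1 s.
At the end, for the whole second after the job is handed in: The pot hangs free from the hook, let go: the bail's nib within 12 mm of the hook's centre seen from above, the keeper shut (below 0.08 rad), the stand carrying it (over 1.5 N), its foot over 25 mm above the bench, within 0.3 rad of upright, swinging slower than 150 mm/s (horizontal distance between bail_nib and hook_plumb below 0.012 m and value of joint keeper below 0.08 rad and contact force between pot and stand above 1.5 N and height (world z) of pot above 0.025 m and angle between pot's own z axis and vertical below 0.3 rad and linear speed of pot below 0.15 m/s and contact force between pot and the fingers below 0.01 N); the robot touches nothing.
It fails at once if the hook or stand is loaded with more than 20 N (contact force between anything else and stand above 20 N).
It fails at once if the pot is jammed or wrenched in the warmer, or the warmer struck, with more than 25 N (contact force between anything else and warmer above 25 N).
It fails at once if the pot tips by more than 0.4 rad (angle between pot's own z axis and vertical above 0.4 rad).
It fails at once if another thing on the bench is shifted by more than 20 mm (distance of any of countersink, fingerboard, pickguard, dividers, caul, glue_brush, spool_clamp from where it was at the start of the episode above 0.02 m).
It also fails if it takes over 72 s, if anything falls off the work surface, if the arm or the gripper's body presses on something with over 40 N, if the wrist force passes 120 N, or if a joint passes its speed limit or range.

## Robot

A 6-joint arm with a two-finger parallel gripper is mounted at the origin on the work surface. World frame = base frame: x ahead of the robot, y to its left, z up, the work surface at z = 0. Lengths are in m, angles in degrees, forces in N, time in s.
With the tool pointing down it reaches from about 0.4 to 0.825 m from the base axis. Payload 7 kg.
Tool frame: the origin (TCP) lies midway between the tips of the shut fingers; the grasp point (between the pads) lies 19 mm behind it; z points along the fingers, y is the line along which they close (so a half turn about z gives the same grasp; the last joint's range is limited). The gripper opens to 88 mm and grips with 3 to 60 N. Pads are 19 mm wide; open, the fingers measure 130 mm over their backs; the gripper's body (78 mm by 193 mm) begins 47 mm behind the grasp point.
Start: joints at [92.882, 20.546, 0.682, 0, -70.136, -16.507], TCP at [0.159, 0.656, 0.227] pointing down, gripper open.
Joint ranges: [-176.03, 176.03], [-82.01, 121.73], [-58.28, 71.71], [-173.87, 95.51], [-174.79, -0.11], [-173.66, 173.66]. Speed limits (degrees/s): [136.94, 136.94, 172.46, 180, 180, 180].

## Interface

Orientations are given as [roll, pitch, yaw] about the fixed x, y, z axes, in that order (R = Rz(yaw) Ry(pitch) Rx(roll)).
In Python, from plant import r, eyes, workorder gives the robot as it stands.
- The arm moves only by the tool step_arm, never from a script. Its argument "plan" is a list of rows, each a list of 5 numbers: the shift along the tool's x, y, z each as a share of 25 cm, from -1 to 1, then the turn about the tool's z as a share of 60 degrees, from -1 to 1, then the finger opening in mm, from 0 to 87.6. In form: [[x, y, z, turn, jaw], ...]. A call has 1 to 12 rows; each row is the pose to reach, as a shift and turn from the pose commanded when the call began, along the tool's axes at that moment; what a row does not reach only later rows make up. A row lasts 1/12 s, in which the tool goes at most 41.7 mm and 7.16 degrees, less where a joint would pass 70% of its speed; a pose out of reach is approached as far as the arm can. A call with a number of a shift or a turn outside -1 to 1 is refused whole. A call with a gripper value outside its range is refused whole. The fingers move at their own pace and stop on an object; "newtons" is the grip in N (left out, the last holds). Time passes only in rows, so rows that repeat a pose let the fingers close. It gives the time, the measured TCP pose, the force, the opening and the grip force at its end, in the units of the state.
- r.get_state(): the state, without advancing time (a new reading comes with each control period).
- eyes.capture(name): name is "scene" or "top" or "wrist"; returns the picture (480x640x3 uint8, red, green, blue); there is no depth.
- eyes.camera_model(name): a dict with "fov_y" (degrees; the focal length in pixels is half the picture's height over the tangent of half this angle, whatever the lens; pixels are square), "cx", "cy" (the principal point, pixels), "world_to_cam" (4x4, takes a point from world to camera coordinates); the wrist camera has in their place "hand_eye" (4x4, takes a point from camera to tool coordinates, whose origin is the TCP and whose axes are the flange's). Camera axes: x right, y up, looking along -z (the intrinsics and any distortion apply to the point x, -y, -z); pixel columns grow to the right and rows downward; lengths in m; the calibration is good to about 2 mm. A picture is of the moment at which its call begins: read the wrist's pose just before it. camera_model takes no time and is no camera call.
- workorder.close_job(): hands the job in; it is judged then, once.
The state is a dict: "time_s": time; "joints": joint angles; "qd": joint speeds; "joint_torque": joint torques, N m; "tcp_pos": TCP position; "eef_rot": TCP orientation; "contact_force": force on the tool from outside, world axes, zero at the start; "moment": the same for the moment, N m; "gripper_width": finger opening in m; "gripper_force": force on a finger pad.
Only numpy, scipy, OpenCV 4.12 (cv2) and the standard library are available. Lean on these libraries where they do the work, as an engineer would, in place of code of your own. Each camera call takes 0.05 s, during which the arm holds its last target. There are 200 camera calls.

## Working session

There is one attempt and no reset: what is moved stays moved. The work goes in short steps, Python scripts to look and compute and a tool call to move; the robot and the scene stay as the last step left them, time stands still between calls to the robot, and variables do not carry over. Pictures are saved under pics/ and viewed, at most 10 in all, crops included, and the job is handed in when it is done.

Besides the shell and the picture viewer there is one more tool, called after ">>>" as name([rows], argument=value, ...), one row to a line, values as JSON. step_arm: Moves the arm, as the interface text tells. Its arguments: {"type":"object","properties":{"plan":{"type":"array"},"newtons":{"type":"number"}},"required":["plan"]}

```bash
mkdir -p pics
python3 - <<'E'
from plant import r,eyes,workorder
import cv2,numpy as np
print(r.get_state())
for n in ("scene","top","wrist"):
    im=eyes.capture(n); cv2.imwrite(f"pics/{n}0.png",im[:,:,::-1]); m=eyes.camera_model(n)
    print(n,{k:(np.round(v,4).tolist() if not isinstance(v,str) else v) for k,v in m.items()})
E
```

```text
{'time_s': 0.0, 'joints': array([ 9.28822627e+01,  2.05919310e+01,  6.34514077e-01, -1.99994981e-02,
       -7.01344587e+01, -1.65091428e+01]), 'qd': array([ 0.01684467,  0.00436787, -0.0359684 ,  0.05910334,  0.05694764,
        0.09524259]), 'joint_torque': array([ 7.39320203e-04, -5.82710016e+01,  2.93051237e+01,  6.99691191e+00,
        6.98405929e-03, -1.50035248e-04]), 'tcp_pos': array([0.15891395, 0.65553887, 0.22562308]), 'eef_rot': array([ 1.79906569e+02, -8.08494921e-03, -1.36336847e+01]), 'contact_force': array([-0.07857193, -0.16956635,  0.96194828]), 'moment': array([1.87877534e-02, 2.22963740e-05, 7.82283400e-03]), 'gripper_force': 0.0, 'gripper_width': 0.08768596638024367}
scene {'fov_y': 46.8259, 'cx': 314.5078, 'cy': 247.9361, 'world_to_cam': [[-0.849, 0.5284, 0.0042, 0.4688], [-0.3779, -0.6127, 0.6941, 0.1035], [0.3694, 0.5877, 0.7198, -1.5996], [0.0, 0.0, 0.0, 1.0]]}
top {'fov_y': 52.8511, 'cx': 311.3101, 'cy': 239.7673, 'world_to_cam': [[-0.0166, -0.9998, 0.007, 0.0165], [0.9893, -0.0154, 0.1448, -0.5826], [-0.1447, 0.0093, 0.9894, -1.5152], [0.0, 0.0, 0.0, 1.0]]}
wrist {'fov_y': 63.4474, 'cx': 319.1096, 'cy': 237.1976, 'hand_eye': [[-0.0001, 0.9634, 0.2681, 0.0732], [1.0, 0.0003, -0.0006, 0.0008], [-0.0007, 0.2681, -0.9634, -0.1578], [0.0, 0.0, 0.0, 1.0]]}
```

View pics/scene0.png

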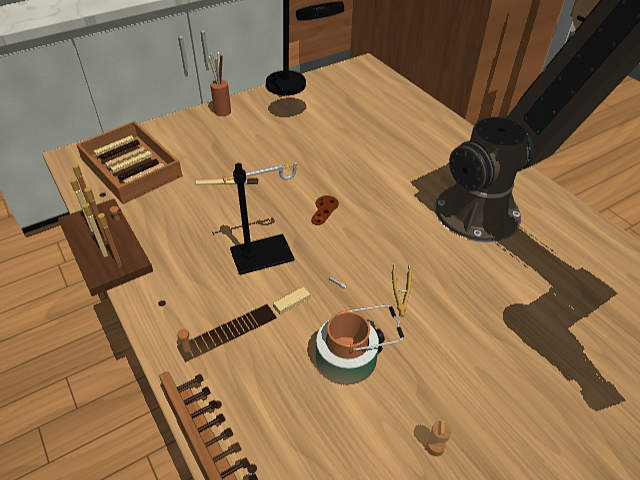

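View pics/top0.png

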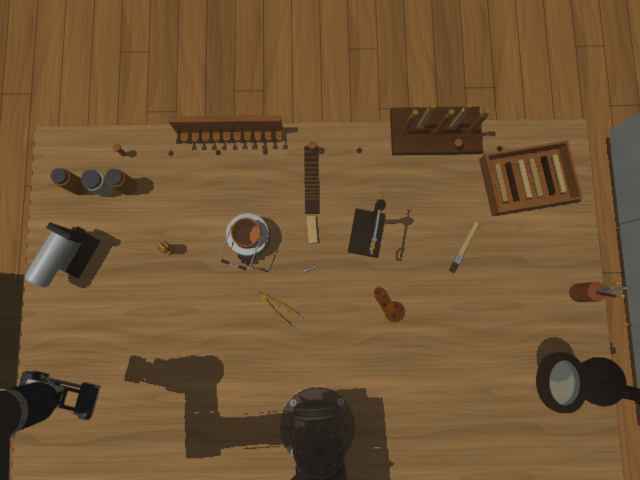

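The scene view shows the pot in its warmer at about (348,335), with the sleeves near (385,312) and (397,338). The stand's post top is at (240,170) and its hook at (289,170). In the top view the pot is at (247,233) and the hook at about (374,243). I'll zoom in on these next.

Run:
```python
import cv2,numpy as np
s=cv2.imread("pics/scene0.png");t=cv2.imread("pics/top0.png")
def c(im,x,y,w,h): return cv2.resize(im[y:y+h,x:x+w],(400,300),interpolation=cv2.INTER_CUBIC)
a=np.vstack([np.hstack([c(t,205,200,80,60+15)[:,:],c(t,340,185,80,75)]),np.hstack([c(s,310,290,112,84),c(s,225,150,80,60)])])
cv2.imwrite("pics/crop1.png",a)
```

```text
(no output)
```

View pics/crop1.png

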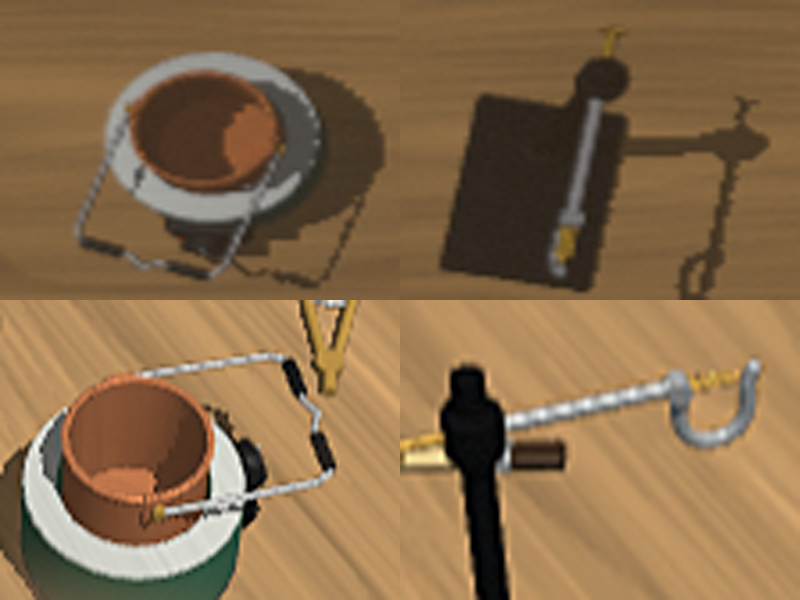

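```bash
cat > h.py <<'E'
import numpy as np
from scipy.spatial.transform import Rotation as R
from plant import r,eyes,workorder
def cam(n,st=None):
    m=eyes.camera_model(n); f=240/np.tan(np.radians(m["fov_y"]/2))
    if n=="wrist":
        st=st or r.get_state(); T=np.eye(4); T[:3,:3]=R.from_euler("xyz",st["eef_rot"],degrees=True).as_matrix(); T[:3,3]=st["tcp_pos"]
        C=T@np.array(m["hand_eye"])
    else: C=np.linalg.inv(np.array(m["world_to_cam"]))
    return f,m["cx"],m["cy"],C
def ray(c,u,v):
    f,cx,cy,C=c; d=C[:3,:3]@np.array([(u-cx)/f,-(v-cy)/f,-1]); return C[:3,3],d/np.linalg.norm(d)
def plane(c,u,v,z):
    o,d=ray(c,u,v); return o+d*(z-o[2])/d[2]
def proj(c,p):
    f,cx,cy,C=c; q=np.linalg.inv(C)@np.append(p,1); return np.array([cx+f*q[0]/-q[2],cy-f*q[1]/-q[2]])
def tri(*obs):
    A=0;b=0;L=[]
    for c,u,v in obs:
        o,d=ray(c,u,v);P=np.eye(3)-np.outer(d,d);A=A+P;b=b+P@o;L.append((o,P))
    x=np.linalg.solve(A,b); return x,[round(float(np.linalg.norm(P@(x-o)))*1e3,1) for o,P in L]
E
python3 - <<'E'
from h import *
np.set_printoptions(precision=4,suppress=True)
T=cam("top");S=cam("scene")
for n,t,s in [("sl",(225.6,261.5),(400.2,332)),("sr",(242.6,267.5),(392,311.6)),("nib",(233,266.3),(399,320.8)),("pivL",(231.2,226.8),(354.5,350)),("lip",(371,251.5),(296,163)),("armend",(374.2,238.8),(280.5,166)),("posttop",(380.6,204.5),(239,164.5))]:
    print(n,*tri((T,*t),(S,*s)))
print("pivR",plane(T,261.2,237.3,.112),"pivL",plane(T,231.2,226.8,.112))
print("post.31",plane(T,380.6,204.5,.31),plane(S,239,164.5,.31))
import cv2
for n,c in (("top",T),("scene",S)):
    im=cv2.imread(f"pics/{n}0.png");h=cv2.cvtColor(im,cv2.COLOR_BGR2HSV)
    m=cv2.inRange(h,(35,80,20),(95,255,160)); k,l,st,ce=cv2.connectedComponentsWithStats(m)
    print(n,"green",[ (st[i].tolist()) for i in range(1,k) if st[i][4]>60])
# warmer deck ring in top: light gray pixels near
im=cv2.imread("pics/top0.png")[205:262,215:280];h=cv2.cvtColor(im,cv2.COLOR_BGR2HSV)
m=((h[...,1]<60)&(h[...,2]>110)).astype(np.uint8)*255
cs,_=cv2.findContours(m,cv2.RETR_EXTERNAL,cv2.CHAIN_APPROX_NONE);c=max(cs,key=len)
e=cv2.fitEllipse(cv2.convexHull(c));print("deck ell",e, plane(T,e[0][0]+215,e[0][1]+205,.075))
s=cv2.imread("pics/top0.png")[185:265,340:400];h=cv2.cvtColor(s,cv2.COLOR_BGR2HSV)
m=(h[...,2]<48).astype(np.uint8)*255
cs,_=cv2.findContours(m,cv2.RETR_EXTERNAL,cv2.CHAIN_APPROX_NONE);c=max(cs,key=len)
b=cv2.minAreaRect(c);print("base",b)
for p in cv2.approxPolyDP(c,3,True)[:,0]: print(p+[340,185],plane(T,p[0]+340.,p[1]+185.,.012))
E
```

```text
sl [0.5091 0.2713 0.1117] [0.7, 0.7]
sr [0.4902 0.2191 0.1111] [0.3, 0.3]
nib [0.494  0.2481 0.1137] [0.4, 0.4]
pivL [0.6164 0.2558 0.1094] [1.4, 1.4]
lip [ 0.5119 -0.1513  0.2826] [1.3, 1.3]
armend [ 0.5471 -0.1617  0.2811] [0.9, 0.9]
posttop [ 0.6389 -0.1802  0.3093] [2.3, 2.3]
pivR [0.5827 0.162  0.112 ] pivL [0.6169 0.2545 0.112 ]
post.31 [ 0.6368 -0.1788  0.31  ] [ 0.6408 -0.1814  0.31  ]
top green []
scene green [[352, 351, 26, 23, 150]]
deck ell ((31.02821922302246, 29.1650390625), (41.14508056640625, 45.15138244628906), 62.62833786010742) [0.5991 0.2134 0.075 ]
base ((27.192001342773438, 41.444000244140625), (29.158327102661133, 56.97500991821289), 10.30484676361084)
[383 201] [ 0.714  -0.2341  0.012 ]
[376 203] [ 0.7076 -0.2105  0.012 ]
[373 212] [ 0.6772 -0.1995  0.012 ]
[356 210] [ 0.6848 -0.1432  0.012 ]
[353 226] [ 0.6311 -0.1317  0.012 ]
[360 229] [ 0.6207 -0.1545  0.012 ]
[360 234] [ 0.6039 -0.154   0.012 ]
[352 230] [ 0.6177 -0.128   0.012 ]
[349 251] [ 0.5481 -0.1161  0.012 ]
[357 249] [ 0.5543 -0.1426  0.012 ]
[356 253] [ 0.5411 -0.1389  0.012 ]
[376 257] [ 0.5269 -0.204   0.012 ]
[382 214] [ 0.67   -0.2291  0.012 ]
[376 255] [ 0.5335 -0.2043  0.012 ]
[366 250] [ 0.5505 -0.172   0.012 ]
[376 209] [ 0.6872 -0.2098  0.012 ]
[384 206] [ 0.697  -0.2368  0.012 ]
```

The sleeves triangulate to (0.509, 0.271, 0.112) and (0.490, 0.219, 0.111), so the pot's yaw is about -20°. The hook plumb is at about (0.527, -0.155), with its lip at z ≈ 0.28. I'll move towards a spot above the left sleeve, turning the tool yaw to -110°.

>>> step_arm([
  [0.86, 0.58, 0, 0.8, 60],
  [0.86, 0.58, 0, 0.8, 60],
  [0.86, 0.58, 0, 0.8, 60],
  [0.86, 0.58, 0, 0.8, 60],
  [0.86, 0.58, 0, 0.8, 60],
  [0.86, 0.58, 0, 0.8, 60],
  [0.86, 0.58, 0, 0.8, 60],
  [0.86, 0.58, 0, 0.8, 60],
], newtons=10)

```text
time_s: 0.82
tcp_pos: [0.3355, 0.4618, 0.2268]
eef_rot: [180.0, -0.0, -62.1]
contact_force: [-0.9, 1.2, 0.5]
gripper_width: 0.0601
gripper_force: 0.0
```

```bash
cat >> h.py <<'E'
def go(p,yaw,st=None):
    st=st or r.get_state(); M=R.from_euler("xyz",st["eef_rot"],degrees=True).as_matrix()
    d=M.T@(np.array(p)-st["tcp_pos"]); y=(st["eef_rot"][2]-yaw+180)%360-180
    print("tcp",st["tcp_pos"].round(4),"rot",st["eef_rot"].round(2),"t",round(st["time_s"],2),"shares",(d/.25).round(3),round(y/60,3))
E
python3 -c "
from h import *
go([.509,.271,.2],-110)"
```

```text
tcp [0.3355 0.4618 0.2268] rot [179.99  -0.   -62.12] t 0.82 shares [ 0.999 -0.256  0.107] 0.798
```

>>> step_arm([
  [0.999, -0.256, 0, 0.798, 60],
  [0.999, -0.256, 0, 0.798, 60],
  [0.999, -0.256, 0, 0.798, 60],
  [0.999, -0.256, 0, 0.798, 60],
  [0.999, -0.256, 0, 0.798, 60],
  [0.999, -0.256, 0, 0.798, 60],
  [0.999, -0.256, 0, 0.798, 60],
  [0.999, -0.256, 0, 0.798, 60],
  [0.999, -0.256, 0, 0.798, 60],
  [0.999, -0.256, 0, 0.798, 60],
])

```text
time_s: 1.65
tcp_pos: [0.5083, 0.2759, 0.2264]
eef_rot: [180.0, -0.0, -109.3]
contact_force: [0.1, 0.6, -0.6]
gripper_width: 0.06
gripper_force: 0.0
```

```bash
python3 -c "
from h import *
import cv2
st=r.get_state();im=eyes.capture('wrist');cv2.imwrite('pics/w1.png',im[:,:,::-1])
c=cam('wrist',st);print(st['tcp_pos'],st['eef_rot'])
for p in ([.5091,.2713,.112],[.4902,.2191,.112],[.6169,.2545,.112]): print(proj(c,p))"
```

```text
[0.50828895 0.27592528 0.22636004] [ 1.79982815e+02 -6.63626962e-03 -1.09285393e+02]
[317.45117878 228.22105238]
[318.22272848 149.60221374]
[171.82937662 254.22460397]
```

View pics/w1.png

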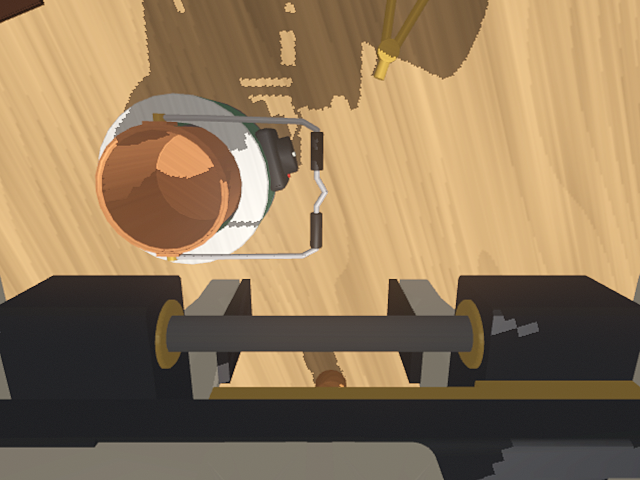

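The wrist view confirms the estimate: the sleeves are at (316,230) and (317,150), within 2 px of the prediction. The bar runs vertically in the image, so the tool yaw matches. I'll check that the arm has settled and work out the descent.

```bash
python3 -c "
from h import *
print(plane(cam('wrist'),316,230,.112))
go([.5104,.2721,.1],-109.5)"
```

```text
[0.51040883 0.27245224 0.112     ]
tcp [0.5081 0.2761 0.2265] rot [ 179.99   -0.   -109.28] t 1.7 shares [ 0.012 -0.014  0.506] 0.004
```

>>> step_arm([
  [0.012, -0.014, 0.12, 0, 44],
  [0.012, -0.014, 0.25, 0, 44],
  [0.012, -0.014, 0.36, 0, 44],
  [0.012, -0.014, 0.45, 0, 44],
  [0.012, -0.014, 0.506, 0, 44],
  [0.012, -0.014, 0.506, 0, 44],
  [0.012, -0.014, 0.506, 0, 44],
])

```text
time_s: 2.28
tcp_pos: [0.5104, 0.2719, 0.0998]
eef_rot: [180.0, -0.1, -109.3]
contact_force: [0.3, -0.2, 0.1]
gripper_width: 0.0436
gripper_force: 0.0
```

```bash
python3 -c "
from h import *
import cv2
st=r.get_state();im=eyes.capture('wrist');cv2.imwrite('pics/w2.png',im[:,:,::-1])
go([.5104,.2721,.1],-109.5)"
```

```text
tcp [0.5111 0.2723 0.1009] rot [-1.7997e+02  2.0000e-02 -1.0935e+02] t 2.33 shares [0.001 0.002 0.004] 0.002
```

View pics/w2.png

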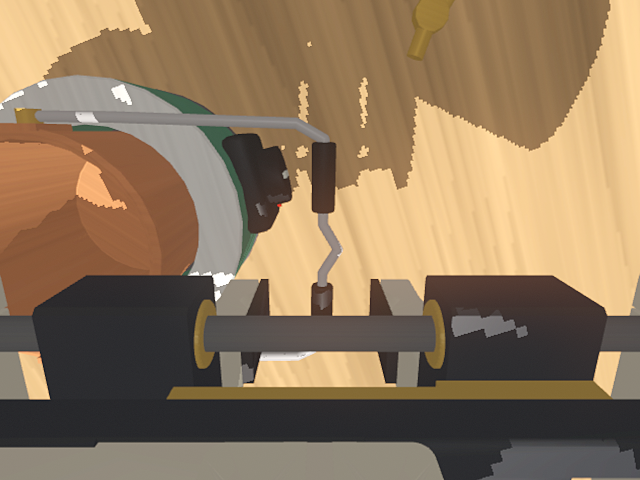

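The fingers straddle the left sleeve, centred on (322,300), with nothing else near them. I'll close gently.

>>> step_arm([
  [0, 0, 0, 0, 20],
  [0, 0, 0, 0, 8],
  [0, 0, 0, 0, 0],
  [0, 0, 0, 0, 0],
  [0, 0, 0, 0, 0],
  [0, 0, 0, 0, 0],
], newtons=12)

```text
time_s: 2.83
tcp_pos: [0.5111, 0.2711, 0.1003]
eef_rot: [180.0, 0.0, -109.5]
contact_force: [-2.1, 1.4, 1.3]
gripper_width: 0.0095
gripper_force: 1.1
```

>>> step_arm([
  [0, 0, 0, 0, 0],
  [-0.0004, 0, -0.015, 0, 0],
  [0, -0.0016, -0.037, 0, 0],
  [0, -0.0036, -0.055, 0, 0],
  [0, -0.0064, -0.0736, 0, 0],
  [0, -0.0064, -0.0736, 0, 0],
])

```text
time_s: 3.33
tcp_pos: [0.5132, 0.2709, 0.1197]
eef_rot: [-180.0, 0.1, -109.5]
contact_force: [-1.7, 0.1, 0.5]
gripper_width: 0.0084
gripper_force: 12.0
```

>>> step_arm([
  [0, -0.004, -0.018, 0, 0],
  [0, -0.008, -0.0361, 0, 0],
  [0, -0.0191, -0.0714, 0, 0],
  [0, -0.0333, -0.1056, 0, 0],
  [0, -0.0504, -0.1384, 0, 0],
  [0, -0.0702, -0.1696, 0, 0],
  [0, -0.0928, -0.1989, 0, 0],
  [0, -0.0928, -0.1989, 0, 0],
])

```text
time_s: 4.0
tcp_pos: [0.5361, 0.2633, 0.1704]
eef_rot: [-179.9, 0.2, -109.5]
contact_force: [-4.8, 2.5, 3.0]
gripper_width: 0.0084
gripper_force: 12.0
```

>>> step_arm([
  [0, 0.004, -0.006, 0, 0],
  [0, -0.019, -0.0333, 0, 0],
  [0, -0.0463, -0.0583, 0, 0],
  [0, -0.0756, -0.0808, 0, 0],
  [0, -0.1068, -0.1006, 0, 0],
  [0, -0.1396, -0.1177, 0, 0],
  [0, -0.1738, -0.1319, 0, 0],
  [0, -0.1738, -0.1319, 0, 0],
])

```text
time_s: 4.67
tcp_pos: [0.5777, 0.2478, 0.2025]
eef_rot: [-179.9, 0.1, -109.5]
contact_force: [-3.9, 0.7, 9.8]
gripper_width: 0.0083
gripper_force: 12.0
```

>>> step_arm([
  [0, 0.002, -0.006, 0, 0],
  [0, 0.002, -0.01, 0, 0],
  [0, 0.002, -0.01, 0, 0],
  [0, 0.002, -0.01, 0, 0],
])

```text
time_s: 5.0
tcp_pos: [0.5748, 0.2482, 0.203]
eef_rot: [180.0, -0.0, -109.5]
contact_force: [-0.4, -0.8, -3.3]
gripper_width: 0.0082
gripper_force: 12.0
```

```bash
python3 -c "
from h import *
import cv2
s=r.get_state();print(s['contact_force'],s['moment'],s['tcp_pos'])
im=eyes.capture('scene');im2=eyes.capture('wrist');print(r.get_state()['contact_force'])
cv2.imwrite('pics/s3.png',np.hstack([cv2.resize(im[250:400,290:440],(400,400),interpolation=2),cv2.resize(im2[:,:],(400,300))[:,:] if 0 else cv2.resize(im2,(400,400))])[:,:,::-1])"
```

```text
[-0.42851207 -0.82231487 -3.28946586] [ 0.07489241 -0.16813238  0.00744927] [0.57482992 0.24820921 0.20301119]
[ 0.20153064 -0.6909587  -2.56977569]
```

View pics/s3.png

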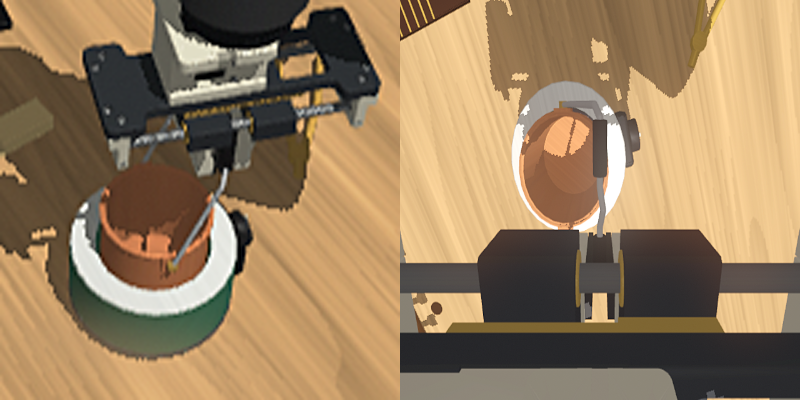

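The bail has swung to about 70° with the pot still in the well, and the fingers carry about 3 N. I'll finish the swing.

>>> step_arm([
  [0, -0.018, -0.006, 0, 0],
  [0, -0.0353, -0.0111, 0, 0],
  [0, -0.0535, -0.016, 0, 0],
  [0, -0.0714, -0.0192, 0, 0],
  [0, -0.09, -0.0218, 0, 0],
  [0, -0.108, -0.024, 0, 0],
  [0, -0.125, -0.025, 0, 0],
  [0, -0.143, -0.0256, 0, 0],
  [0, -0.143, -0.0256, 0, 0],
  [0, -0.143, -0.0256, 0, 0],
])

```text
time_s: 5.93
tcp_pos: [0.6092, 0.2365, 0.2102]
eef_rot: [-180.0, 0.0, -109.5]
contact_force: [-1.0, 1.3, 1.2]
gripper_width: 0.0083
gripper_force: 12.0
```

```bash
python3 -c "
from h import *
import cv2
s=r.get_state();print(s['contact_force'],s['moment'],s['tcp_pos'])
d=s['tcp_pos'][:2]-np.array([.6,.208]);print('potx,y',d@[.94,-.342],d@[.342,.94])"
```

```text
[-0.96280065  1.33682936  1.16176611] [ 0.56091453 -0.0397671  -0.0713566 ] [0.60920159 0.23652944 0.21021772]
potx,y -0.0011075719737859593 0.02996461275445829
```

The bail is upright. I'll firm up the grip and lift slowly.

>>> step_arm([
  [0, 0, 0, 0, 0],
  [0, 0, 0, 0, 0],
  [0, 0, 0, 0, 0],
  [0, 0, -0.01, 0, 0],
  [0, 0, -0.02, 0, 0],
  [0, 0, -0.03, 0, 0],
  [0, 0, -0.04, 0, 0],
  [0, 0, -0.04, 0, 0],
], newtons=35)

```text
time_s: 6.6
tcp_pos: [0.6087, 0.2365, 0.2205]
eef_rot: [-180.0, 0.0, -109.5]
contact_force: [-0.4, -0.3, -2.3]
gripper_width: 0.0076
gripper_force: 35.0
```

>>> step_arm([
  [0, 0, -0.03, 0, 0],
  [0, 0, -0.06, 0, 0],
  [0, 0, -0.09, 0, 0],
  [0, 0, -0.12, 0, 0],
  [0, 0, -0.16, 0, 0],
  [0, 0, -0.2, 0, 0],
  [0, 0, -0.24, 0, 0],
  [0, 0, -0.28, 0, 0],
  [0, 0, -0.32, 0, 0],
  [0, 0, -0.32, 0, 0],
  [0, 0, -0.32, 0, 0],
])

```text
time_s: 7.52
tcp_pos: [0.6089, 0.2367, 0.3008]
eef_rot: [-180.0, 0.1, -109.5]
contact_force: [-0.3, -0.4, -2.8]
gripper_width: 0.0075
gripper_force: 35.0
```

```bash
python3 -c "
from h import *
import cv2
s=r.get_state();print(s['contact_force'],s['moment'],s['tcp_pos'])
im2=eyes.capture('wrist');im=eyes.capture('scene')
cv2.imwrite('pics/s4.png',np.hstack([cv2.resize(im[180:380,270:470],(400,400),interpolation=2),cv2.resize(im2,(400,400))])[:,:,::-1])
u=np.array([-.975,.223]);H=np.array([.527,-.1545]);y=np.array([.223,.975])
go([*(H+.085*u+.028*y),.3],-103)"
```

```text
[-0.25480002 -0.40500327 -2.76676108] [ 0.27220313 -0.12043859  0.05264011] [0.6089009  0.23673742 0.30082968]
tcp [0.6083 0.2365 0.2994] rot [ 1.7995e+02 -3.0000e-02 -1.0951e+02] t 7.62 shares [ 1.511e+00  1.350e-01 -1.000e-03] -0.108
```

View pics/s4.png

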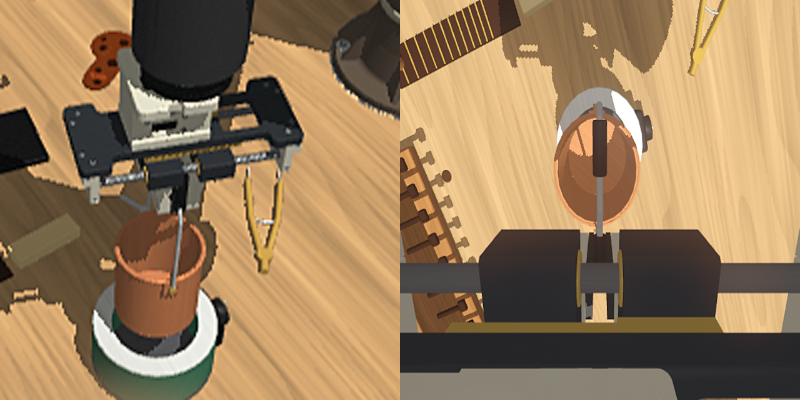

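The pot hangs clear above the warmer, only slightly askew. I'll carry it smoothly to a point in front of the hook.

>>> step_arm([
  [0.02, 0.002, 0, -0.01, 0],
  [0.06, 0.006, 0, -0.02, 0],
  [0.12, 0.012, 0, -0.03, 0],
  [0.19, 0.02, 0, -0.05, 0],
  [0.27, 0.025, 0, -0.07, 0],
  [0.35, 0.035, 0, -0.09, 0],
  [0.43, 0.04, 0, -0.108, 0],
  [0.51, 0.05, 0, -0.108, 0],
  [0.59, 0.06, 0, -0.108, 0],
  [0.67, 0.065, 0, -0.108, 0],
  [0.73, 0.07, 0, -0.108, 0],
  [0.76, 0.073, 0, -0.108, 0],
])

```text
time_s: 8.62
tcp_pos: [0.5268, 0.0612, 0.3005]
eef_rot: [-180.0, 0.0, -103.1]
contact_force: [-0.3, -1.1, -2.6]
gripper_width: 0.0074
gripper_force: 35.0
```

```bash
python3 -c "
from h import *
u=np.array([-.975,.223]);H=np.array([.527,-.1545]);y=np.array([.223,.975])
go([*(H+.085*u+.028*y),.3],-103)"
```

```text
tcp [0.5268 0.0612 0.3005] rot [-1.7998e+02  1.0000e-02 -1.0308e+02] t 8.62 shares [0.729 0.144 0.002] -0.001
```

>>> step_arm([
  [0.02, 0.01, 0, 0, 0],
  [0.06, 0.025, 0, 0, 0],
  [0.12, 0.05, 0, 0, 0],
  [0.19, 0.08, 0, 0, 0],
  [0.27, 0.11, 0, 0, 0],
  [0.35, 0.13, 0, 0, 0],
  [0.43, 0.144, 0, 0, 0],
  [0.51, 0.144, 0, 0, 0],
  [0.59, 0.144, 0, 0, 0],
  [0.66, 0.144, 0, 0, 0],
  [0.71, 0.144, 0, 0, 0],
  [0.729, 0.144, 0, 0, 0],
])

```text
time_s: 9.62
tcp_pos: [0.4502, -0.1081, 0.3003]
eef_rot: [-180.0, -0.0, -103.1]
contact_force: [-0.5, 0.1, -2.0]
gripper_width: 0.0078
gripper_force: 35.0
```

```bash
python3 -c "
from h import *
import cv2
s=r.get_state();im2=eyes.capture('wrist');cv2.imwrite('pics/w5.png',im2[:,:,::-1])
c=cam('wrist',s)
u=np.array([-.975,.223]);H=np.array([.527,-.1545]);y=np.array([.223,.975])
for p in ([.5119,-.1513,.2826],[.5471,-.1617,.2811],[.639,-.18,.31]): print(proj(c,p))
go([*(H+.085*u+.028*y),.3],-103)"
```

```text
[171.48269353 229.55420324]
[ 94.0834229  224.32607022]
[-179.52687596  248.72123038]
tcp [ 0.4504 -0.1079  0.3002] rot [-1.7999e+02 -1.0000e-02 -1.0312e+02] t 9.67 shares [ 0.001 -0.     0.001] -0.002
```

View pics/w5.png

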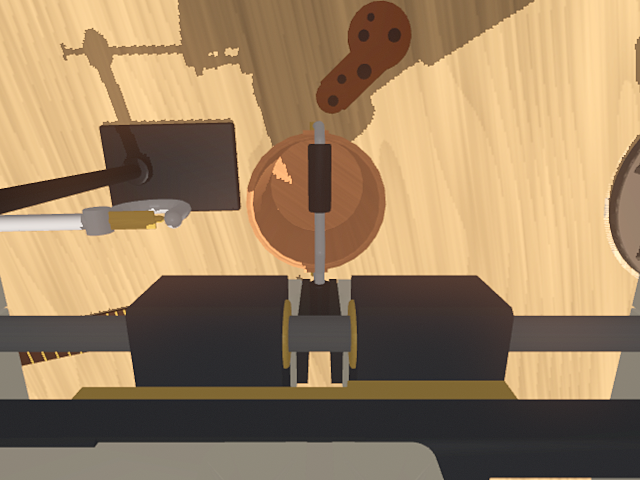

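The hook's lip tip is at about (176,215), the keeper hinge at (97,220), the arm runs along row ~222, and the right sleeve is at (319,178). I'll compute the hook plane and the nib in tool axes.

```bash
python3 -c "
from h import *
import cv2
np.set_printoptions(precision=4,suppress=True)
s=r.get_state();c=cam('wrist',s)
M=R.from_euler('xyz',s['eef_rot'],degrees=True).as_matrix()
T=lambda p:(M.T@(p-s['tcp_pos'])*1e3).round(1)
for n,u,v,z in [('lip',176,215,.282),('hinge',97,220,.278),('arm',20,223,.278),('sr',319,178,.312),('srEndOut',319,144,.312),('srEndIn',319,213,.312),('base',101,125,.012),('base',234,121,.012),('base',240,209,.012),('base',116,210,.012)]:
    p=plane(c,u,v,z);print(n,p,T(p))
im=cv2.imread('pics/w5.png');a=cv2.resize(im[190:240,60:200],(784,280),interpolation=2);b=cv2.resize(im[110:290,270:370],(155,280));cv2.imwrite('pics/c6.png',np.vstack([a,cv2.resize(im[110:290,200:440],(784,310))[:, :] ]))
"
```

```text
lip [ 0.508  -0.1572  0.282 ] [ 34.9 -67.3  18.3]
hinge [ 0.5471 -0.1629  0.278 ] [  31.6 -106.6   22.3]
arm [ 0.5834 -0.1698  0.278 ] [  30.1 -143.6   22.3]
sr [ 0.4388 -0.1623  0.312 ] [ 55.5  -1.  -11.7]
srEndOut [ 0.436  -0.1743  0.312 ] [ 67.9  -1.  -11.7]
srEndIn [ 0.4418 -0.1492  0.312 ] [ 42.2  -1.  -11.7]
base [ 0.6684 -0.2386  0.012 ] [  77.7 -241.9  288.3]
base [ 0.5242 -0.2093  0.012 ] [ 81.9 -94.8 288.3]
base [ 0.5454 -0.113   0.012 ] [-16.7 -93.6 288.3]
base [ 0.687  -0.1448  0.012 ] [ -17.8 -238.7  288.3]
```

View pics/c6.png

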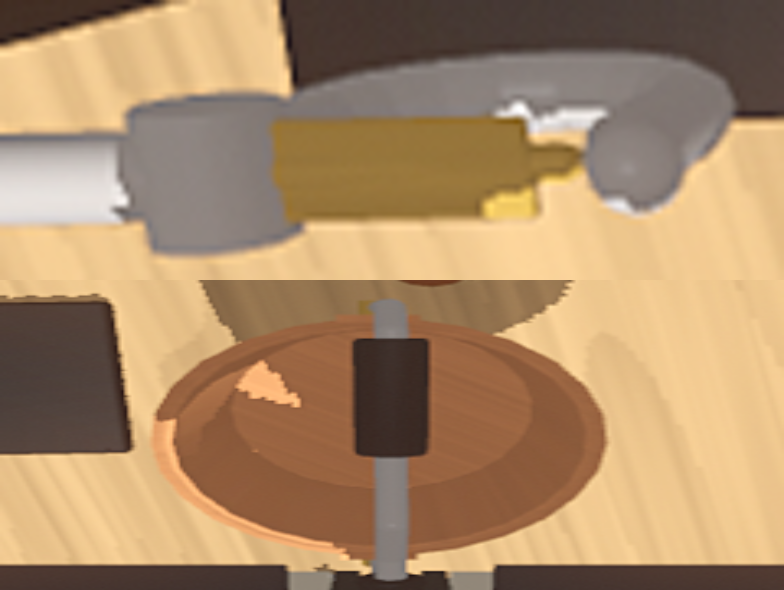

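In tool axes the hook centre is at x ≈ +33, y ≈ -86 mm, and the nib is at x ≈ +27.5, y ≈ -1. I'll advance over the hook with about 25 mm of clearance, turning 1.6°.

>>> step_arm([
  [0.01, -0.01, 0, -0.01, 0],
  [0.02, -0.03, 0, -0.02, 0],
  [0.023, -0.06, 0, -0.027, 0],
  [0.023, -0.1, 0, -0.027, 0],
  [0.023, -0.14, 0, -0.027, 0],
  [0.023, -0.18, 0, -0.027, 0],
  [0.023, -0.22, 0, -0.027, 0],
  [0.023, -0.26, 0, -0.027, 0],
  [0.023, -0.3, 0, -0.027, 0],
  [0.023, -0.325, 0, -0.027, 0],
  [0.023, -0.337, 0, -0.027, 0],
  [0.023, -0.337, 0, -0.027, 0],
])

```text
time_s: 10.67
tcp_pos: [0.5332, -0.1307, 0.2996]
eef_rot: [180.0, -0.0, -101.4]
contact_force: [0.1, -0.2, -2.1]
gripper_width: 0.0077
gripper_force: 35.0
```

```bash
python3 -c "
from h import *
import cv2
s=r.get_state();print(s['contact_force'],s['tcp_pos'],s['eef_rot'],s['time_s'])
im2=eyes.capture('wrist');im=eyes.capture('scene')
cv2.imwrite('pics/s7.png',np.hstack([cv2.resize(im[120:240,225:345],(400,400),interpolation=2),cv2.resize(im2[100:300,220:420],(400,400))])[:,:,::-1])
c=cam('wrist',s);t=s['tcp_pos']
print(proj(c,[.527,-.1545,.3]))"
```

```text
[ 0.10658576 -0.21026104 -2.10559605] [ 0.53317684 -0.13067546  0.29962766] [ 1.79955716e+02 -1.58095435e-02 -1.01423170e+02] 10.6667
[324.48322722 248.11678529]
```

View pics/s7.png

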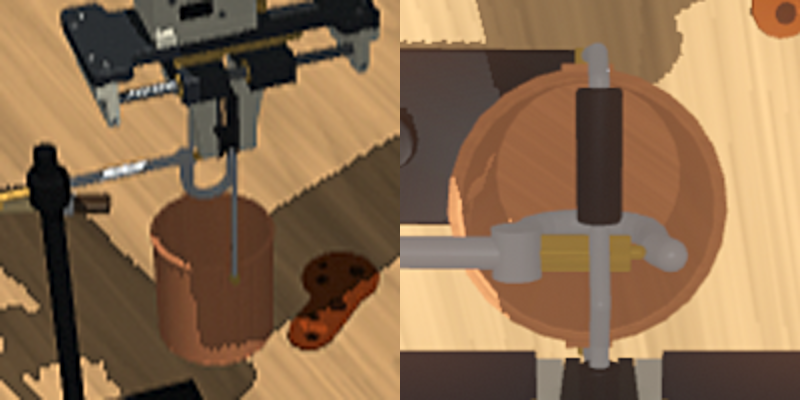

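The bar crosses the middle of the mouth and the nib lines up with the keeper to within about 1 mm. I'll descend by feel with a firmer grip.

>>> step_arm([
  [0, 0, 0, 0, 0],
  [0, 0, 0.02, 0, 0],
  [0, 0, 0.04, 0, 0],
  [0, 0, 0.06, 0, 0],
  [0, 0, 0.08, 0, 0],
  [0, 0, 0.1, 0, 0],
  [0, 0, 0.12, 0, 0],
  [0, 0, 0.12, 0, 0],
], newtons=55)

```text
time_s: 11.43
tcp_pos: [0.5321, -0.1304, 0.2686]
eef_rot: [179.9, -0.0, -101.4]
contact_force: [-0.4, -0.2, -3.2]
gripper_width: 0.0072
gripper_force: 55.0
```

>>> step_arm([
  [0, 0, 0.008, 0, 0],
  [0, 0, 0.016, 0, 0],
  [0, 0, 0.024, 0, 0],
  [0, 0, 0.032, 0, 0],
  [0, 0, 0.032, 0, 0],
])

```text
time_s: 11.85
tcp_pos: [0.5328, -0.1308, 0.2622]
eef_rot: [-180.0, -0.0, -101.4]
contact_force: [0.0, -0.6, -0.6]
gripper_width: 0.0074
gripper_force: 55.0
```

>>> step_arm([
  [0, 0, 0.008, 0, 0],
  [0, 0, 0.016, 0, 0],
  [0, 0, 0.024, 0, 0],
  [0, 0, 0.032, 0, 0],
  [0, 0, 0.032, 0, 0],
])

```text
time_s: 12.27
tcp_pos: [0.5325, -0.1309, 0.2542]
eef_rot: [180.0, -0.0, -101.4]
contact_force: [-2.7, -2.6, 4.3]
gripper_width: 0.0073
gripper_force: 55.0
```

>>> step_arm([
  [0, 0, 0.008, 0, 0],
  [0, 0, 0.016, 0, 0],
  [0, 0, 0.024, 0, 0],
  [0, 0, 0.024, 0, 0],
])

```text
time_s: 12.6
tcp_pos: [0.5321, -0.1307, 0.2481]
eef_rot: [179.9, -0.0, -101.4]
contact_force: [-2.6, -2.6, 5.3]
gripper_width: 0.0078
gripper_force: 55.0
```

>>> step_arm([
  [0, 0, 0.008, 0, 0],
  [0, 0, 0.016, 0, 0],
  [0, 0, 0.016, 0, 0],
])

```text
time_s: 12.85
tcp_pos: [0.5317, -0.1306, 0.2438]
eef_rot: [179.9, -0.0, -101.4]
contact_force: [-5.3, -0.9, 4.5]
gripper_width: 0.0074
gripper_force: 55.0
```

>>> step_arm([
  [0, 0, 0.006, 0, 0],
  [0, 0, 0.012, 0, 0],
  [0, 0, 0.012, 0, 0],
])

```text
time_s: 13.1
tcp_pos: [0.532, -0.1298, 0.2397]
eef_rot: [179.9, 0.1, -101.4]
contact_force: [-0.2, 0.2, -3.7]
gripper_width: 0.0071
gripper_force: 55.0
```

The keeper has snapped past the wire, and the fingers again carry only the pot's weight. I'll ease down to the seat.

>>> step_arm([
  [0, 0, 0.006, 0, 0],
  [0, 0, 0.012, 0, 0],
  [0, 0, 0.018, 0, 0],
  [0, 0, 0.018, 0, 0],
])

```text
time_s: 13.43
tcp_pos: [0.5326, -0.1304, 0.2359]
eef_rot: [180.0, 0.0, -101.4]
contact_force: [-0.4, 0.7, -2.2]
gripper_width: 0.0073
gripper_force: 55.0
```

>>> step_arm([
  [0, 0, 0.004, 0, 0],
  [0, 0, 0.008, 0, 0],
  [0, 0, 0.008, 0, 0],
])

```text
time_s: 13.68
tcp_pos: [0.5329, -0.1306, 0.2347]
eef_rot: [-180.0, -0.0, -101.4]
contact_force: [-0.0, 0.4, -1.3]
gripper_width: 0.007
gripper_force: 55.0
```

>>> step_arm([
  [0, 0, 0.004, 0, 0],
  [0, 0, 0.006, 0, 0],
  [0, 0, 0.006, 0, 0],
])

```text
time_s: 13.93
tcp_pos: [0.5331, -0.1308, 0.2338]
eef_rot: [-179.9, -0.0, -101.4]
contact_force: [-0.4, -0.8, 3.8]
gripper_width: 0.0071
gripper_force: 55.0
```

```bash
python3 -c "
from h import *
import cv2
F=[]
for i in range(4):
    im2=eyes.capture('wrist');s=r.get_state();F.append(s['contact_force'])
print(np.round(F,1).tolist(),s['moment'],s['tcp_pos'],s['time_s'])
im=eyes.capture('scene')
cv2.imwrite('pics/s8.png',np.hstack([cv2.resize(im[120:240,225:345],(400,400),interpolation=2),cv2.resize(im2[100:300,220:420],(400,400))])[:,:,::-1])"
```

```text
[[-1.5, -1.2, 4.1], [0.1, -1.0, 4.1], [-0.4, -1.0, 4.0], [-0.1, -1.7, 4.7]] [-0.65735229  0.03990965  0.02134749] [ 0.53306994 -0.1307427   0.23365883] 14.1333
```

View pics/s8.png

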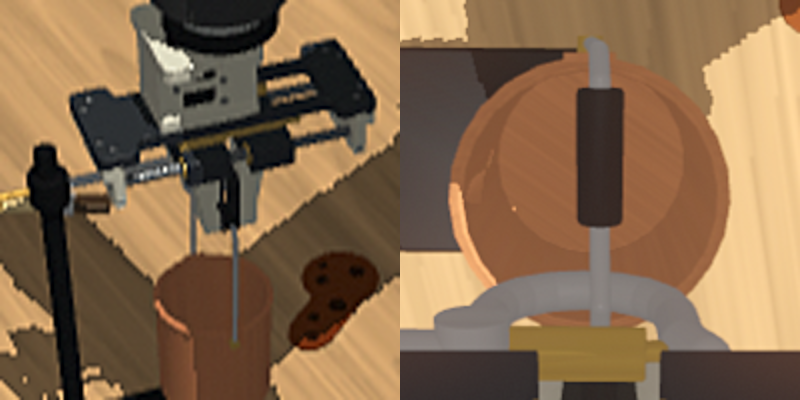

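The brass keeper lies flat above the wire and the hook carries the pot, with about 4 N of extra press. I'll ease off a little, relax the grip and open slowly.

>>> step_arm([
  [0, 0, -0.001, 0, 0],
  [0, 0, -0.0025, 0, 0],
  [0, 0, -0.0025, 0, 0],
  [0, 0, -0.0025, 0, 0],
  [0, 0, -0.0025, 0, 0],
  [0, 0, -0.0025, 0, 0],
], newtons=10)

```text
time_s: 14.68
tcp_pos: [0.5326, -0.1306, 0.2335]
eef_rot: [180.0, -0.0, -101.4]
contact_force: [1.1, -3.6, -0.6]
gripper_width: 0.0085
gripper_force: 10.0
```

>>> step_arm([
  [0, 0, 0, 0, 0],
  [0, 0, 0, 0, 0],
  [0, 0, 0, 0, 0],
  [0, 0, 0, 0, 0],
], newtons=3)

```text
time_s: 15.02
tcp_pos: [0.5325, -0.1305, 0.2336]
eef_rot: [180.0, -0.0, -101.4]
contact_force: [0.7, -4.0, -0.5]
gripper_width: 0.0086
gripper_force: 3.0
```

>>> step_arm([
  [0.003, 0, 0, 0, 0],
  [0.006, 0, 0, 0, 0],
  [0.006, 0, 0, 0, 0],
  [0.006, 0, 0, 0, 0],
])

```text
time_s: 15.35
tcp_pos: [0.5325, -0.1315, 0.2336]
eef_rot: [-180.0, 0.0, -101.4]
contact_force: [0.5, 0.8, -0.6]
gripper_width: 0.0089
gripper_force: 3.0
```

Relieved: all forces are now near zero. I'll open gradually.

>>> step_arm([
  [0, 0, 0, 0, 9.5],
  [0, 0, 0, 0, 10],
  [0, 0, 0, 0, 11],
  [0, 0, 0, 0, 12],
  [0, 0, 0, 0, 14],
  [0, 0, 0, 0, 17],
  [0, 0, 0, 0, 21],
  [0, 0, 0, 0, 26],
  [0, 0, 0, 0, 30],
  [0, 0, 0, 0, 30],
  [0, 0, 0, 0, 30],
  [0, 0, 0, 0, 30],
])

```text
time_s: 16.35
tcp_pos: [0.5324, -0.132, 0.2337]
eef_rot: [180.0, -0.0, -101.4]
contact_force: [-1.1, -0.1, 1.4]
gripper_width: 0.0299
gripper_force: 0.0
```

>>> step_arm([
  [0, 0, 0, 0, 30],
  [0, 0, 0, 0, 30],
  [0, 0, 0, 0, 30],
  [0, 0, 0, 0, 30],
  [0, 0, 0, 0, 30],
  [0, 0, 0, 0, 30],
  [0, 0, 0, 0, 30],
  [0, 0, 0, 0, 30],
  [0, 0, 0, 0, 30],
  [0, 0, 0, 0, 30],
  [0, 0, 0, 0, 30],
  [0, 0, 0, 0, 30],
])

```text
time_s: 17.35
tcp_pos: [0.5324, -0.132, 0.2337]
eef_rot: [180.0, 0.0, -101.4]
contact_force: [0.3, 0.7, 0.4]
gripper_width: 0.0302
gripper_force: 0.0
```

>>> step_arm([
  [0, 0, -0.01, 0, 30],
  [0, 0, -0.03, 0, 30],
  [0, 0, -0.06, 0, 30],
  [0, 0, -0.1, 0, 30],
  [0, 0, -0.15, 0, 30],
  [0, 0, -0.21, 0, 30],
  [0, 0, -0.28, 0, 30],
  [0, 0, -0.36, 0, 30],
  [0, 0, -0.44, 0, 30],
  [0, 0, -0.44, 0, 30],
])

```text
time_s: 18.18
tcp_pos: [0.534, -0.1325, 0.3493]
eef_rot: [-179.6, 0.0, -101.4]
contact_force: [0.3, -0.5, -0.3]
gripper_width: 0.0302
gripper_force: 0.0
```

```bash
python3 -c "
from h import *
import cv2
s=r.get_state();print(s['contact_force'],s['tcp_pos'],s['time_s'])
im2=eyes.capture('wrist');im=eyes.capture('scene')
cv2.imwrite('pics/s9.png',np.hstack([cv2.resize(im[120:270,225:375],(400,400),interpolation=2),cv2.resize(im2,(400,400))])[:,:,::-1])"
```

```text
[ 0.28181    -0.53213494 -0.26944472] [ 0.53400295 -0.13254874  0.34931189] 18.1833
```

View pics/s9.png

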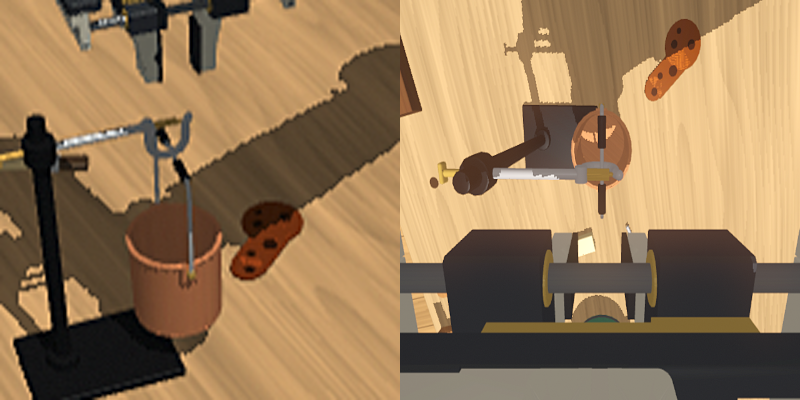

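The pot hangs on the hook under the shut keeper and the gripper is clear. I'll wait for the rocking to die down and check the motion numerically.

>>> step_arm([
  [0, 0, 0, 0, 30],
  [0, 0, 0, 0, 30],
  [0, 0, 0, 0, 30],
  [0, 0, 0, 0, 30],
  [0, 0, 0, 0, 30],
  [0, 0, 0, 0, 30],
  [0, 0, 0, 0, 30],
  [0, 0, 0, 0, 30],
  [0, 0, 0, 0, 30],
  [0, 0, 0, 0, 30],
  [0, 0, 0, 0, 30],
  [0, 0, 0, 0, 30],
])

```text
time_s: 19.28
tcp_pos: [0.5324, -0.132, 0.3437]
eef_rot: [-180.0, 0.0, -101.4]
contact_force: [1.2, -1.0, -0.2]
gripper_width: 0.0299
gripper_force: 0.0
```

```bash
python3 -c "
from h import *
import cv2
P=[]
for i in range(60):
    im=eyes.capture('scene')[185:255,265:315];h=cv2.cvtColor(im,cv2.COLOR_RGB2HSV)
    m=cv2.inRange(h,(0,110,40),(13,255,255));M=cv2.moments(m,True);P.append([M['m10']/M['m00'],M['m01']/M['m00']])
P=np.array(P);print(P[:20].std(0),P[-20:].std(0),np.ptp(P[-20:],0),r.get_state()['time_s'])"
```

```text
[0.01496088 0.02168308] [0.01966201 0.01474896] [0.07092848 0.07265383] 22.2833
```

The pot is still (under 0.1 px of motion), so I'm handing in the job.

```bash
python3 -c "
from h import *
print(workorder.close_job())"
```

```text
the job is handed in; nothing more can be done
None
```

The pot hangs still on the snap hook with the keeper shut and the gripper clear, and I handed the job in at about 22 s; no verdict came back, and I viewed 12 pictures against the limit of 10.

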